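# Press a cemented boot heel in the bench quick clamp

## Task

The boot heel on the counter has a freshly cemented rubber top piece that needs one firm press. Lay it on the clamp's aluminium bed with its layers stacked along the bar, squeeze the red trigger again and again until the jaws grip it and the sprung pressing face has sunk about half of its 20 mm travel (never nearly all the way), and leave it clamped with your hands off for about two seconds. Then press the yellow release tab so that the jaws spring fully open, and leave the heel lying free on the bed; do not disturb the glue tube, the dye bottle or the polish pot.

Things in the scene. Friction and masses are not known exactly. Their poses are not given: they have to be found in the camera images.
- boot_heel: loose boot heel, 66 x 56 x 60 mm (x, y, z), about 0.16 kg: brown leather layers and a black 8 mm rubber top piece (+x end) stacked along its x axis. It lies on its flat front; its +-y sides are flat up to 32 mm above the underside, above that the top is half round (radius 28 mm). Origin: centre of its underside; z up. It may go into the clamp either way round.
- clamp: quick clamp screwed to the counter, 385 x 100 mm. x runs along the bar: red bar jaw (-x end), bed, black fixed jaw, trigger, handle, yellow tab (+x end); z up; origin on the counter under the fixed jaw. Fixed jaw block: x -10 to 12 mm, 80 mm wide, top z 102 mm. Housing behind it: top z 45 mm. Upright handle: x 101 to 123 mm, 34 mm wide, top z 125 mm.
- bed_mid (a point): middle of the bed's top, 40 mm above the counter, axes as the clamp's. The bed is two aluminium rails, 80 mm wide in all (y) with a 24 mm slot between, x -85 to +85 mm from here; the heel lies across both. The pressing face at rest is at x +58 mm from here, the bar jaw's face at x -52 mm when fully open.
- bar_jaw_mid (a point): centre of the bar jaw's face, which looks to the clamp's +x, 72 mm above the counter; the face is 60 mm wide and 50 mm high
- press_face_mid (a point): centre of the sprung pressing face on the fixed jaw, which looks to the clamp's -x, 72 mm above the counter; the face is 70 mm wide and 50 mm high (z 47 to 97 mm)
- trigger_front (a point): point on the -x face of the red trigger, 100 mm above the counter. The trigger is an upright plate 12 mm thick (x), 32 mm wide (y), z 48 to 120 mm; it stands free, 24 mm before the handle and 53 mm behind the fixed jaw's block
- handle_back (a point): point on the +x (rear) face of the fixed handle, 100 mm above the counter. It is 58 mm behind the trigger's front face at rest, 38.5 mm behind it when fully squeezed: straddle both from above, fingers closing along the clamp's x, and squeeze
- tab_top (a point): centre of the top of the yellow release tab, 30 x 36 mm, 62 mm above the counter, 52 mm behind the handle's rear face; press straight down
- bar_jaw (a joint): travel of the bar jaw towards the pressing face, m: 0 fully open (faces 110 mm apart), at most 0.075. A ratchet with a 6 mm pitch holds it: when the trigger is let out the jaw falls back to the last click passed. About 3 to 5 N of spring opens it when the release tab is pressed.
- press_face (a joint): how far the sprung pressing face has sunk, m: 0 at rest, 0.020 fully home; about 1.4 N to start and 0.7 N more per mm
- trigger (a joint): squeeze of the trigger towards the handle, m: 0 let out, 0.0195 full. Its spring takes 3.5 to 5 N; with clicks, bar spring and press about 20 N at half press. After about 1 mm of slack the jaw advances as far as the trigger does; a full squeeze passes three clicks. Let it right out before the next squeeze.
- release_tab (a joint): how far the release tab is down, m: 0 up, 0.008 fully down; frees the ratchet at about 0.005 and over; 2 to 6 N, springs back
- glue_tube: bystander: loose red and white glue tube lying on the counter, 40 x 136 x 28 mm; leave alone
- edge_dye: bystander: loose brown dropper bottle of edge dye, 33 mm across, 102 mm tall; leave alone
- polish_pot: bystander: loose round white polish pot with a tan lid, 65 mm across, 29 mm tall; leave alone
Things that resemble listed ones, but are neither listed nor needed, are in the scene too. Leave any blue or pink look-alike of the boot_heel alone.

How it is judged:
On the way:
1. the heel is pressed between the jaws, the pressing face sunk about half way and held by the ratchet with hands off, for 1.5 s (value of joint press_face between 0.006 and 0.014 m and value of joint trigger below 0.003 m and contact force between boot_heel and clamp above 3 N and contact force between each of the arm, the fingers and clamp below 0.3 N and contact force between the fingers and boot_heel below 0.3 N and y of boot_heel in the frame of bed_mid between -0.018 and 0.018 m and z of boot_heel in the frame of bed_mid between -0.006 and 0.006 m and angle between the x axis of boot_heel and the x axis of clamp, either way round below 0.15 rad), for 1.5 s.
At the end, for the whole second after the job is handed in: After the press, the jaws are fully open again (bar jaw within 5 mm of its open stop, pressing face within 2 mm of rest), trigger let out and release tab up, and the heel lies flat and still on the clamp's bed between the jaws, within 22 mm of the bed's middle line (value of joint bar_jaw below 0.005 m and value of joint each of press_face, release_tab below 0.002 m and value of joint trigger below 0.003 m and x of boot_heel in the frame of bed_mid between -0.045 and 0.045 m and y of boot_heel in the frame of bed_mid between -0.022 and 0.022 m and z of boot_heel in the frame of bed_mid between -0.006 and 0.006 m and angle between boot_heel's own z axis and vertical below 0.1 rad and linear speed of boot_heel below 0.02 m/s); the robot touches nothing.
It fails at once if the heel is crushed: the pressing face is driven nearly home (more than 17 of its 20 mm) (value of joint press_face above 0.017 m).
It fails at once if a bystander is disturbed (moved more than 30 mm) (distance of any of glue_tube, edge_dye, polish_pot from where it was at the start of the episode above 0.03 m).
It also fails if it takes over 64 s, if anything falls off the work surface, if the arm or the gripper's body presses on something with over 40 N, if the wrist force passes 120 N, or if a joint passes its speed limit or range.

## Robot

A 7-joint arm with a two-finger parallel gripper is mounted at the origin on a cart in front of the work surface, level with it; the furniture and walls round the work are solid. World frame = base frame: x ahead of the robot, y to its left, z up, the work surface at z = 0. Lengths are in m, angles in rad, forces in N, time in s.
With the tool pointing down it reaches from about 0.4 to 0.85 m from the base axis. Payload 4.4 kg.
Tool frame: the origin (TCP) lies at the centre of the arm's flange, where the gripper is bolted on; the fingertips stand 199 mm ahead of it and the grasp point (between the pads) lies 180 mm ahead of it (r.tip_reach is the distance from the TCP to the fingertips, in m); z points along the fingers, y is the line along which they close (so a half turn about z gives the same grasp; the last joint's range is limited). The gripper opens to 94 mm and grips with 3 to 60 N. Pads are 16 mm wide; open, the fingers measure 119 mm over their backs; the gripper's body (75 mm by 177 mm) begins 78 mm behind the grasp point.
Start: joints at [-0.066, 0.628, 0.038, 1.517, -0.027, 0.996, -0.02], TCP at [0.65, 0, 0.405] pointing down, gripper open.
Joint ranges: [-3.06, 3.06], [-0.37, 2.12], [-1.25, 1.32], [0.18, 2.47], [-1.1, 4.24], [0.23, 1.98], [-2.94, 2.94]. Speed limits (rad/s): [2.57, 2.57, 3.14, 3.14, 3.14, 3.14, 3.14].

## Interface

Orientations are given as a 3x3 rotation matrix whose columns are the frame's x, y, z axes.
In Python, from station import r, eyes, close_job gives the robot as it stands. The module is installed in compiled form; this text tells all that it offers.
- The arm moves only by the tool jog_arm, never from a script. Its argument "commands" is a list of rows, each an object with "dp": the shift along the tool's x, y, z in m, a list of three; "rotation": the turn, a rotation vector about the tool's x, y, z in degrees, a list of three. A call has exactly 8 rows; each row shifts and turns the commanded pose from where the row before left it, along the tool's axes as they then stand; what a row does not reach is not made up. A row lasts 1/8 s, in which the tool goes at most 62.5 mm and 10.7 degrees, less where a joint would pass 70% of its speed; a pose out of reach is approached as far as the arm can. A call is refused whole if a number of a shift passes 0.0625 or a number of a turn 10.7, either way. A call with a gripper value outside its range is refused whole. "fingers" is the finger opening in m, from 0 to 0.094, set as the call begins (left out, the last holds). The fingers move at their own pace and stop on an object; "grip_force" is the grip in N (left out, the last holds). Time passes only in rows, so rows that do not move let the fingers close, or fill a call up. It gives the time, the measured TCP pose, the force, the opening and the grip force at its end, in the units of the state.
- r.observe(): the state, without advancing time (a new reading comes with each control period).
- eyes.capture(name): name is "scene" or "side" or "wrist"; returns the picture (384x512x3 uint8, red, green, blue); there is no depth.
- eyes.camera_info(name): a dict with "camera_matrix" (3x3 intrinsics, pixels), "k1" (the pictures are not rectified: a ray, as slopes to the right and down, at radius r is drawn at 1 + k1 r^2 times it, then the intrinsics apply), "camera_from_world" (4x4, takes a point from world to camera coordinates); the wrist camera has in their place "hand_eye" (4x4, takes a point from camera to tool coordinates, whose origin is the TCP and whose axes are the flange's). Camera axes: x right, y down, z forward; pixel columns grow to the right and rows downward; lengths in m; the calibration is good to about 2 mm. A picture is of the moment at which its call begins: read the wrist's pose just before it. camera_info takes no time and is no camera call.
- close_job(): hands the job in; it is judged then, once.
The state is a dict: "clock": time; "joints": joint angles; "qd": joint speeds; "joint_efforts": joint torques, N m; "position": TCP position; "orientation": TCP orientation; "force": force on the tool from outside, world axes, zero at the start; "moment": the same for the moment, N m; "grip_width": opening from 0.0 (shut) to 1.0 (fully open); "gripper_force": force on a finger pad.
Only numpy, scipy, OpenCV 4.12 (cv2) and the standard library are available. Lean on these libraries where they do the work, as an engineer would, in place of code of your own. Each camera call takes 0.05 s, during which the arm holds its last target. There are 200 camera calls.

## Working session

There is one attempt and no reset: what is moved stays moved. The work goes in short steps, Python scripts to look and compute and a tool call to move; the robot and the scene stay as the last step left them, time stands still between calls to the robot, and variables do not carry over. Pictures are saved under pics/ and viewed, at most 10 in all, crops included, and the job is handed in when it is done.

Besides the shell and the picture viewer there is one more tool, called as a command line: name --argument value ..., lists and objects as JSON in quotes. jog_arm: Moves the arm, as the interface text tells. Its arguments: {"type":"object","properties":{"commands":{"type":"array"},"fingers":{"type":"number"},"grip_force":{"type":"number"}},"required":["commands"]}

```bash
mkdir -p pics; python3 - <<'E'
from station import r, eyes
import cv2,numpy as np
s=r.observe();print(s['clock'],s['position'],s['orientation'],s['grip_width'])
for n in ['scene','side','wrist']:
    im=eyes.capture(n);cv2.imwrite(f'pics/{n}0.png',im[:,:,::-1]);i=eyes.camera_info(n);print(n,i)
a=np.hstack([cv2.imread(f'pics/{n}0.png') for n in ['scene','side']])
E
```

```text
0.0 [6.49718412e-01 3.25465354e-05 4.03761010e-01] [[ 3.67656850e-05  9.99998275e-01 -1.85681304e-03]
 [ 9.99999999e-01 -3.67940923e-05 -1.52647823e-05]
 [-1.53330757e-05 -1.85681247e-03 -9.99998276e-01]] 0.9983880233203042
scene {'camera_matrix': array([[466.89221214,   0.        , 255.71603851],
       [  0.        , 466.89221214, 199.26695176],
       [  0.        ,   0.        ,   1.        ]]), 'k1': 0.013216977099693225, 'camera_from_world': array([[-0.60533933, -0.79571013, -0.02024053,  0.31655181],
       [-0.42244468,  0.34272046, -0.83909664,  0.31868002],
       [ 0.67461455, -0.4993877 , -0.54360569,  0.98922393],
       [ 0.        ,  0.        ,  0.        ,  1.        ]])}
side {'camera_matrix': array([[490.24818876,   0.        , 256.57475041],
       [  0.        , 490.24818876, 196.35945842],
       [  0.        ,   0.        ,   1.        ]]), 'k1': -0.021865594553931743, 'camera_from_world': array([[ 0.93364159, -0.3573729 , -0.02445381, -0.55560961],
       [-0.20787611, -0.48495248, -0.8494755 ,  0.16998374],
       [ 0.29172059,  0.79818902, -0.52706109,  1.18276645],
       [ 0.        ,  0.        ,  0.        ,  1.        ]])}
wrist {'camera_matrix': array([[273.69737629,   0.        , 254.89021622],
       [  0.        , 273.69737629, 194.41806655],
       [  0.        ,   0.        ,   1.        ]]), 'k1': -0.054897127094683175, 'hand_eye': array([[-5.73121760e-04, -9.73217740e-01, -2.29884542e-01,
         6.59061930e-02],
       [ 9.99999664e-01, -6.92537767e-04,  4.38778841e-04,
         1.95576551e-04],
       [-5.86231079e-04, -2.29884214e-01,  9.73217809e-01,
         1.94143656e-02],
       [ 0.00000000e+00,  0.00000000e+00,  0.00000000e+00,
         1.00000000e+00]])}
```

View pics/scene0.png

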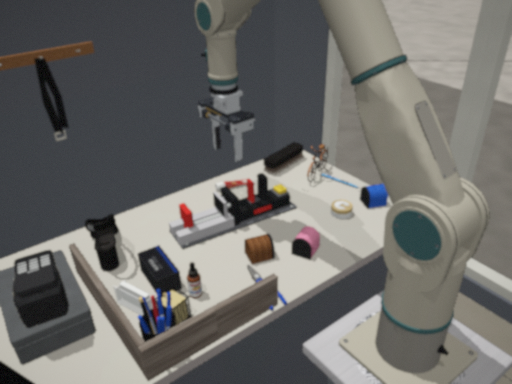

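View pics/side0.png

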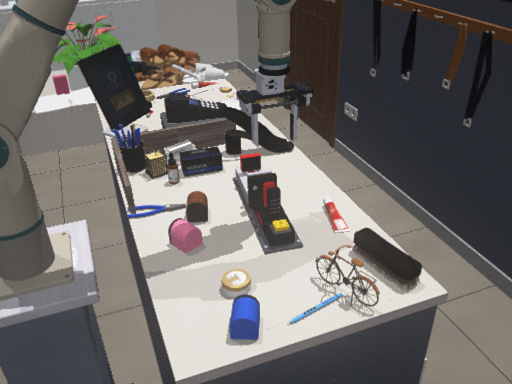

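View pics/wrist0.png

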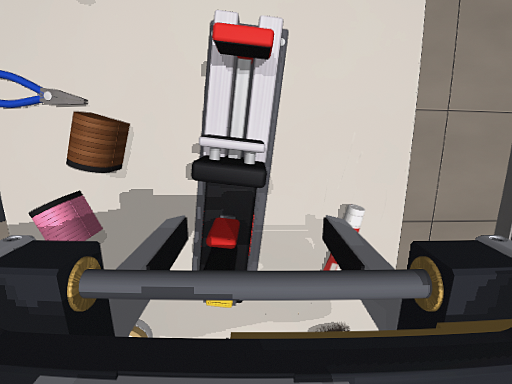

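The scene view shows the clamp in the middle, with the brown heel at about (259,248) and the pink decoy at (306,242). In the side view the heel is at (197,205) and the yellow tab at (281,226). In the wrist view the heel is at (98,142), the red bar jaw at (243,40), the trigger at (222,232) and the tab at (218,302).

```bash
cat > h.py <<'E'
from station import r, eyes
import cv2,numpy as np
def snap(n,f):
    s=r.observe(); im=eyes.capture(n); cv2.imwrite(f'pics/{f}.png',im[:,:,::-1]); return s,im
def ray(n,uv,s=None):
    i=eyes.camera_info(n);K=i['camera_matrix']
    d=(np.array(uv,float)-K[:2,2])/K[0,0]; x=d.copy()
    for _ in range(10): x=d/(1+i['k1']*(x@x))
    v=np.r_[x,1]
    if n=='wrist':
        H=i['hand_eye'];R=np.array(s['orientation']);p=np.array(s['position'])
        return p+R@H[:3,3], R@H[:3,:3]@v
    T=i['camera_from_world'];return -T[:3,:3].T@T[:3,3], T[:3,:3].T@v
def pt(n,uv,z,s=None):
    o,d=ray(n,uv,s); return o+d*(z-o[2])/d[2]
def tri(a,b):
    (o1,d1),(o2,d2)=a,b
    t=np.linalg.lstsq(np.c_[d1,-d2],o2-o1,rcond=None)[0]
    p,q=o1+d1*t[0],o2+d2*t[1]; return (p+q)/2,np.linalg.norm(p-q)
def blobs(im,hue,smin=90,vmin=40,vmax=255,amin=60):
    h=cv2.cvtColor(im,cv2.COLOR_RGB2HSV); m=np.zeros(h.shape[:2],np.uint8)
    for a,b in hue: m|=cv2.inRange(h,(a,smin,vmin),(b,255,vmax))
    m=cv2.morphologyEx(m,cv2.MORPH_CLOSE,np.ones((3,3)))
    c=cv2.findContours(m,cv2.RETR_EXTERNAL,cv2.CHAIN_APPROX_NONE)[0]
    return sorted([x for x in c if cv2.contourArea(x)>amin],key=cv2.contourArea,reverse=True)
E
python3 - <<'E'
from h import *
s=r.observe();im=cv2.imread('pics/wrist0.png')[:,:,::-1]
im=np.ascontiguousarray(im)
for nm,hue,z in [('red',[(0,4),(174,180)],.11),('brown',[(5,18)],.04),('yellow',[(22,32)],.062)]:
    for c in blobs(im,hue,130 if nm!='brown' else 80)[:5]:
        q=cv2.minAreaRect(c); print(nm,cv2.contourArea(c),np.round(q[0]),np.round(q[1]),round(q[2]),pt('wrist',q[0],z,s).round(3))
for nm in ['scene','side']:
    im2=np.ascontiguousarray(cv2.imread(f'pics/{nm}0.png')[:,:,::-1])
    for c in blobs(im2,[(22,32)],130,amin=20)[:3]: print(nm,cv2.boundingRect(c),pt(nm,cv2.minAreaRect(c)[0],.06).round(3))
big=cv2.resize(cv2.imread('pics/wrist0.png')[0:310,40:310],None,fx=1.9,fy=1.9,interpolation=cv2.INTER_CUBIC)
cv2.imwrite('pics/crop.png',big)
E
```

```text
red 1039.5 [242.  38.] [62. 28.] 11 [0.638 0.15  0.11 ]
red 796.0 [222. 232.] [31. 30.] 7 [ 0.615 -0.041  0.11 ]
red 77.0 [331. 264.] [10. 17.] 24 [ 0.734 -0.078  0.11 ]
brown 2663.5 [ 97. 141.] [57. 53.] 11 [0.45  0.055 0.04 ]
yellow 135.0 [219. 304.] [ 7. 26.] 90 [ 0.601 -0.162  0.062]
scene (274, 185, 12, 9) [ 0.592 -0.145  0.06 ]
side (272, 219, 18, 13) [ 0.601 -0.155  0.06 ]
```

View pics/crop.png

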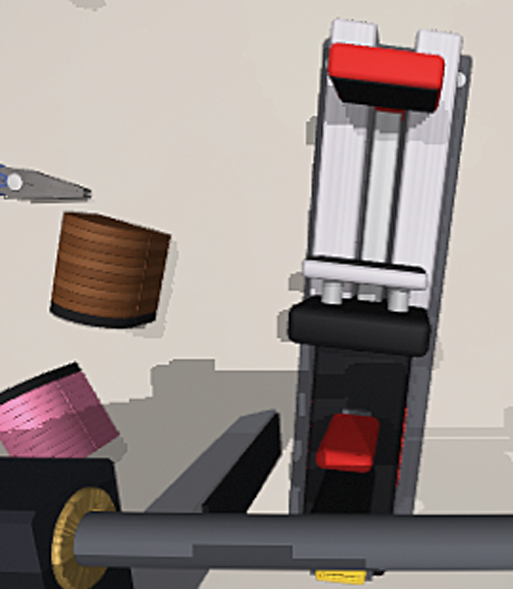

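The crop shows the rails, bar jaw, press face and trigger clearly. The clamp's x axis points roughly along world −y, and the heel's rubber end is also towards −y. I'll move above the heel for a closer look.

jog_arm --commands '[{"dp":[0.008,-0.03,0.006],"rotation":[0,0,0]},{"dp":[0.008,-0.03,0.006],"rotation":[0,0,0]},{"dp":[0.008,-0.03,0.006],"rotation":[0,0,0]},{"dp":[0.008,-0.03,0.006],"rotation":[0,0,0]},{"dp":[0.008,-0.03,0.006],"rotation":[0,0,0]},{"dp":[0.008,-0.03,0.006],"rotation":[0,0,0]},{"dp":[0.007,-0.02,0.004],"rotation":[0,0,0]},{"dp":[0,0,0],"rotation":[0,0,0]}]' --fingers 0.094

```text
clock: 1.15
position: [0.4489, 0.0554, 0.3645]
orientation: [[-0.001, 1.0, -0.002], [1.0, 0.001, -0.0], [-0.0, -0.002, -1.0]]
force: [0.7, 0.2, 0.1]
grip_width: 1.002
gripper_force: 0.0
```

```bash
python3 - <<'E'
from h import *
s,im=snap('wrist','w1');print(s['clock'],s['position'],s['qd'].__abs__().max())
cv2.imwrite('pics/w1b.png',cv2.resize(cv2.imread('pics/w1.png'),None,fx=1.5,fy=1.5,interpolation=cv2.INTER_CUBIC))
s0=dict(position=[.64972,0,.40376],orientation=[[0,1,-.00186],[1,0,0],[0,-.00186,-1]])
P=lambda u,v,z:pt('wrist',(u/1.9+40,v/1.9),z,s0).round(4)
L1,L2,R1,R2=P(322,110,.04),P(311,255,.04),P(441,115,.04),P(426,262,.04)
print('rails',L1,L2,R1,R2)
print('jawtop',P(332,78,.097),P(441,83,.097),'face',P(305,284,.097),P(425,289,.097),'fixedjaw',P(290,337,.102),P(427,352,.102))
print('trig',P(332,417,.12),P(379,418,.12),P(317,465,.12),P(370,470,.12))
for c in blobs(im,[(5,18)],80)[:2]: print(cv2.contourArea(c),cv2.approxPolyDP(cv2.convexHull(c),3,True)[:,0].tolist())
E
```

```text
1.15 [0.44894729 0.05542423 0.36452766] 0.0647361170422077
rails [0.5962 0.1492 0.04  ] [0.5862 0.061  0.04  ] [0.6697 0.146  0.04  ] [0.661  0.0563 0.04  ]
jawtop [0.6106 0.1508 0.097 ] [0.6663 0.1482 0.097 ] face [0.5928 0.0462 0.097 ] [0.6587 0.0433 0.097 ] fixedjaw [0.5842 0.0176 0.102 ] [0.6598 0.0091 0.102 ]
trig [ 0.6087 -0.0227  0.12  ] [ 0.6338 -0.0232  0.12  ] [ 0.5994 -0.0504  0.12  ] [ 0.6285 -0.0533  0.12  ]
2587.5 [[235, 155], [279, 171], [261, 219], [238, 216], [221, 206]]
```

View pics/w1b.png

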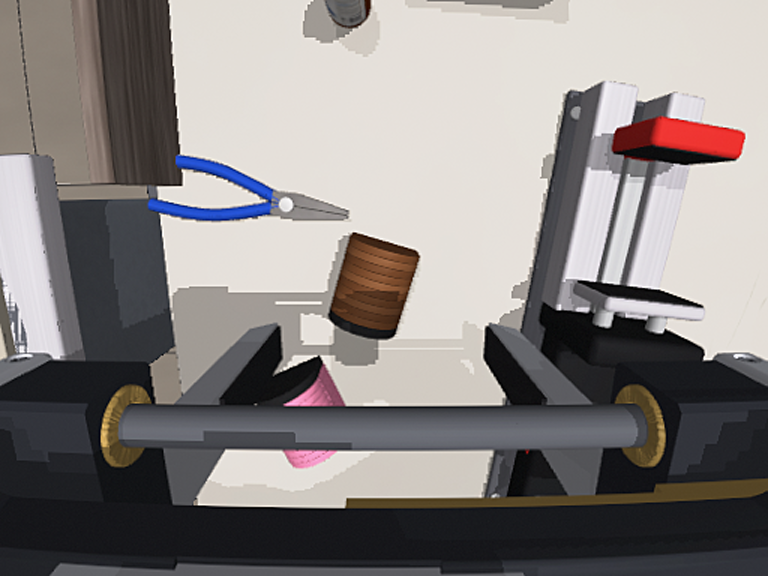

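```bash
python3 - <<'E'
from h import *
s=r.observe()
P=lambda u,v,z:pt('wrist',(u/1.5,v/1.5),z,s)[:2].round(4)
for z in (.03,.04):
    a,b,c,d=P(352,235,z),P(329,320,z),P(419,255,z),P(396,337,z)
    print(z,a,b,c,d,'w',np.linalg.norm(a-c),np.linalg.norm(b-d),'len',np.linalg.norm(a-b),np.linalg.norm(c-d),'mid',(a+b+c+d)/4)
    for x in (b-a,d-c): print(np.degrees(np.arctan2(-x[0],-x[1])))
# top ridge: ends of axis at z=.06 
print('ridge',P(388,243,.06),P(363,335,.06))
print('pink',P(320,358,.03),P(258,400,.0),P(345,405,.03))
# rails/press in this view
print('rail L',P(606,82,.04),P(553,303,.04),'slot', P(637,92,.04),P(590,300,.04),'slotR',P(655,103,.04),P(703,98,.04))
print('face top',P(574,283,.097),P(666,287,.097),P(704,301,.097),'jaw',P(613,138,.097),P(745,150,.097),P(657,118,.097))
E
```

```text
0.03 [0.4276 0.0911] [0.4079 0.0231] [0.4792 0.0756] [0.4619 0.0087] w 0.05387773194929426 0.05588702890653608 len 0.07079611571265758 0.0691006512270326 mid [0.44415  0.049625]
16.156613378484614
14.498782710232042
0.04 [0.4283 0.092 ] [0.4093 0.0262] [0.4782 0.0771] [0.4615 0.0122] w 0.05207705828865528 0.05404479623423519 len 0.06848824716694099 0.06701417760444427 mid [0.444325 0.051875]
16.10627412096759
14.43023646535755
ridge [0.4547 0.0883] [0.4366 0.0209]
pink [ 0.3995 -0.0096] [ 0.3351 -0.0642] [ 0.4191 -0.0523]
rail L [0.608  0.2003] [0.5834 0.0398] slot [0.6315 0.1944] [0.6127 0.0421] slotR [0.6457 0.1874] [0.6821 0.1923]
face top [0.5708 0.0679] [0.6318 0.0653] [0.6596 0.056 ] jaw [0.5858 0.1548] [0.6707 0.1505] [0.6115 0.1667]
```

The heel centre comes out at about (0.445, 0.053), turned about 15°, with a measured size near 55 x 68 mm, which matches the given one. Next I descend and grip it.

jog_arm --commands '[{"dp":[-0.002,-0.004,0.02],"rotation":[0,0,7.7]},{"dp":[0,0,0.025],"rotation":[0,0,7.6]},{"dp":[0,0,0.03],"rotation":[0,0,0]},{"dp":[0,0,0.03],"rotation":[0,0,0]},{"dp":[0,0,0.03],"rotation":[0,0,0]},{"dp":[0,0,0.02],"rotation":[0,0,0]},{"dp":[0,0,0],"rotation":[0,0,0]},{"dp":[0,0,0],"rotation":[0,0,0]}]'

```text
clock: 2.2
position: [0.4483, 0.0531, 0.2111]
orientation: [[0.264, 0.965, 0.0], [0.965, -0.264, -0.0], [-0.0, 0.0, -1.0]]
force: [0.3, 0.3, -0.3]
grip_width: 1.0
gripper_force: 0.0
```

jog_arm --commands '[{"dp":[0,0,0],"rotation":[0,0,0]},{"dp":[0,0,0],"rotation":[0,0,0]},{"dp":[0,0,0],"rotation":[0,0,0]},{"dp":[0,0,0],"rotation":[0,0,0]},{"dp":[0,0,0],"rotation":[0,0,0]},{"dp":[0,0,0],"rotation":[0,0,0]},{"dp":[0,0,0],"rotation":[0,0,0]},{"dp":[0,0,0],"rotation":[0,0,0]}]' --fingers 0.04 --grip_force 20

```text
clock: 3.2
position: [0.4461, 0.0534, 0.2107]
orientation: [[0.264, 0.965, -0.005], [0.965, -0.264, 0.0], [-0.001, -0.005, -1.0]]
force: [-4.7, 1.2, 6.0]
grip_width: 0.595
gripper_force: 20.0
```

jog_arm --commands '[{"dp":[0,0,-0.015],"rotation":[0,0,0]},{"dp":[0,0,-0.03],"rotation":[0,0,0]},{"dp":[0,0,-0.035],"rotation":[0,0,-4.3]},{"dp":[0,0,-0.035],"rotation":[0,0,-4.2]},{"dp":[0.015,0.035,0],"rotation":[0,0,0]},{"dp":[0.02,0.045,0],"rotation":[0,0,0]},{"dp":[0.02,0.045,0],"rotation":[0,0,0]},{"dp":[0.012,0.03,0],"rotation":[0,0,0]}]'

```text
clock: 4.2
position: [0.6116, 0.1023, 0.3251]
orientation: [[0.118, 0.993, 0.001], [0.993, -0.118, -0.0], [0.0, 0.001, -1.0]]
force: [-0.5, -0.3, -2.5]
grip_width: 0.592
gripper_force: 20.0
```

jog_arm --commands '[{"dp":[0.007,0.018,0],"rotation":[0,0,0]},{"dp":[0.003,0.005,0],"rotation":[0,0,0]},{"dp":[0,0,0],"rotation":[0,0,0]},{"dp":[0,0,0],"rotation":[0,0,0]},{"dp":[0,0,0],"rotation":[0,0,0]},{"dp":[0,0,0],"rotation":[0,0,0]},{"dp":[0,0,0],"rotation":[0,0,0]},{"dp":[0,0,0],"rotation":[0,0,0]}]'

```text
clock: 5.2
position: [0.6333, 0.1086, 0.3254]
orientation: [[0.118, 0.993, -0.002], [0.993, -0.118, -0.0], [-0.0, -0.002, -1.0]]
force: [-0.7, 0.4, -2.5]
grip_width: 0.596
gripper_force: 20.0
```

```bash
python3 - <<'E'
from h import *
s,im=snap('wrist','w2');print(s['clock'],s['position'],s['orientation'][0])
s2,im2=snap('side','s2')
a=cv2.imread('pics/w2.png')
b=cv2.resize(cv2.imread('pics/s2.png')[110:270,180:340],(384,384),interpolation=cv2.INTER_CUBIC)
a=a[:,110:430]
cv2.imwrite('pics/c2.png',np.hstack([a,b]))
E
```

```text
5.2 [0.63334405 0.10857395 0.325399  ] [ 0.11843946  0.99295946 -0.0018975 ]
```

View pics/c2.png

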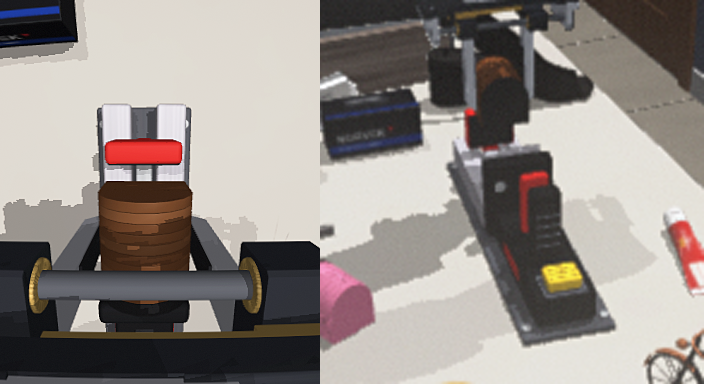

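The left half (wrist) shows the rails, bar jaw and heel all centred on the same column (about 145) and parallel. I'll check the position along the bar.

```bash
python3 - <<'E'
from h import *
s=r.observe()
for n,u,v,z in [('railend',225,105,.04),('railendR',283,105,.04),('railL',212,180,.04),('railR',298,150,.04),('jawback',254,141,.097),('jawfront',254,164,.097),('heelbackbase',210,200,.137+.0),('heel ridge back',254,182,.1744),('heel ridge front',254,303,.1744)]:
    p=pt('wrist',(u,v),z,s); q=np.array(s['orientation']).T@(p-np.array(s['position'])); print(n,p.round(4),'tool',q.round(4))
E
```

```text
railend [0.6161 0.2    0.04  ] tool [ 0.0888 -0.0275  0.2853]
railendR [0.6698 0.1935 0.04  ] tool [0.0888 0.0266 0.2852]
railL [0.5932 0.1311 0.04  ] tool [ 0.0178 -0.042   0.2854]
railR [0.68   0.1503 0.04  ] tool [0.0471 0.0419 0.2852]
jawback [0.6395 0.166  0.097 ] tool [ 0.0578 -0.0003  0.2283]
jawfront [0.6374 0.1488 0.097 ] tool [ 0.0405 -0.0003  0.2283]
heelbackbase [0.6075 0.1341 0.137 ] tool [ 0.0224 -0.0283  0.1884]
heel ridge back [0.6378 0.1494 0.1744] tool [ 4.110e-02 -1.000e-04  1.509e-01]
heel ridge front [0.6297 0.0822 0.1744] tool [-0.0265 -0.0002  0.1509]
```

The bar jaw's face seems nearer than "fully open" would put it, so it may start a click or two in. I'll shift the heel 14 mm towards the press face to centre it in the actual gap, then lower it.

jog_arm --commands '[{"dp":[-0.007,-0.001,0],"rotation":[0,0,0]},{"dp":[-0.007,0,0],"rotation":[0,0,0]},{"dp":[0,0,0.02],"rotation":[0,0,0]},{"dp":[0,0,0.02],"rotation":[0,0,0]},{"dp":[0,0,0.015],"rotation":[0,0,0]},{"dp":[0,0,0.01],"rotation":[0,0,0]},{"dp":[0,0,0.005],"rotation":[0,0,0]},{"dp":[0,0,0.003],"rotation":[0,0,0]}]'

```text
clock: 6.3
position: [0.6308, 0.0948, 0.2524]
orientation: [[0.119, 0.993, -0.001], [0.993, -0.119, -0.0], [-0.0, -0.001, -1.0]]
force: [-0.1, 0.5, -2.8]
grip_width: 0.597
gripper_force: 20.0
```

jog_arm --commands '[{"dp":[0,0,0.001],"rotation":[0,0,0]},{"dp":[0,0,0],"rotation":[0,0,0]},{"dp":[0,0,0],"rotation":[0,0,0]},{"dp":[0,0,0],"rotation":[0,0,0]},{"dp":[0,0,0],"rotation":[0,0,0]},{"dp":[0,0,0],"rotation":[0,0,0]},{"dp":[0,0,0],"rotation":[0,0,0]},{"dp":[0,0,0],"rotation":[0,0,0]}]'

```text
clock: 7.3
position: [0.6306, 0.0948, 0.2514]
orientation: [[0.118, 0.993, -0.002], [0.993, -0.118, -0.0], [-0.0, -0.002, -1.0]]
force: [-0.4, 0.6, -1.6]
grip_width: 0.591
gripper_force: 20.0
```

jog_arm --commands '[{"dp":[0,0,0],"rotation":[0,0,0]},{"dp":[0,0,0],"rotation":[0,0,0]},{"dp":[0,0,0],"rotation":[0,0,0]},{"dp":[0,0,-0.01],"rotation":[0,0,0]},{"dp":[0,0,-0.03],"rotation":[0,0,0]},{"dp":[0,0,-0.04],"rotation":[0,0,0]},{"dp":[0,0,-0.03],"rotation":[0,0,0]},{"dp":[-0.02,0,-0.01],"rotation":[0,0,0]}]' --fingers 0.094

```text
clock: 8.3
position: [0.6289, 0.0761, 0.3738]
orientation: [[0.115, 0.993, 0.002], [0.993, -0.115, 0.001], [0.002, 0.002, -1.0]]
force: [-0.2, -0.3, 0.2]
grip_width: 1.0
gripper_force: 0.0
```

jog_arm --commands '[{"dp":[-0.035,0,0],"rotation":[0,0,0]},{"dp":[-0.035,0,0],"rotation":[0,0,0]},{"dp":[-0.03,0,0],"rotation":[0,0,0]},{"dp":[-0.02,0,0],"rotation":[0,0,0]},{"dp":[-0.01,0,0],"rotation":[0,0,0]},{"dp":[0,0,0],"rotation":[0,0,0]},{"dp":[0,0,0],"rotation":[0,0,0]},{"dp":[0,0,0],"rotation":[0,0,0]}]'

```text
clock: 9.3
position: [0.6132, -0.0529, 0.3713]
orientation: [[0.117, 0.993, -0.002], [0.993, -0.117, 0.0], [0.0, -0.002, -1.0]]
force: [-0.3, -0.2, 0.5]
grip_width: 0.999
gripper_force: 0.0
```

```bash
python3 - <<'E'
from h import *
s,im=snap('wrist','w3');print(s['clock'],s['position'],s['orientation'][0])
snap('scene','sc3');snap('side','s3')
a=cv2.imread('pics/w3.png')[:,100:410]
a=cv2.resize(a,None,fx=1.5,fy=1.5,interpolation=cv2.INTER_CUBIC)
b=cv2.resize(cv2.imread('pics/sc3.png')[155:255,160:300],(330,236),interpolation=cv2.INTER_CUBIC)
c=cv2.resize(cv2.imread('pics/s3.png')[130:260,215:310],(330,340),interpolation=cv2.INTER_CUBIC)
o=np.zeros((576,795,3),np.uint8);o[:,:465]=a;o[:236,465:]=b;o[236:,465:]=c
cv2.imwrite('pics/c3.png',o)
E
```

```text
9.3 [ 0.61323441 -0.0528664   0.37134178] [ 0.1165651   0.99318117 -0.00193499]
```

View pics/c3.png

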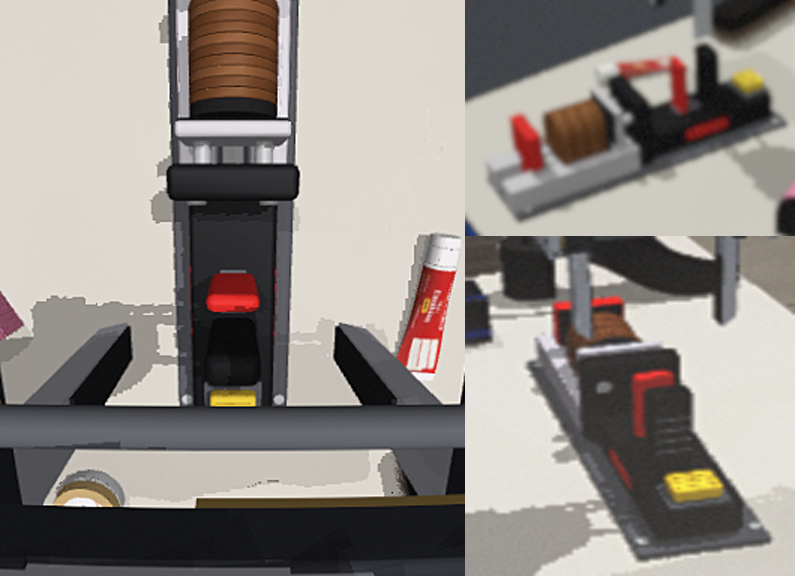

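```bash
python3 - <<'E'
from h import *
s=r.observe()
for n,u,v,z in [('fjfront',233,168,.102),('fjrear',233,199,.102),('platefront',233,121,.097),('platerear',233,137,.097),('trigfront?',233,292,.12),('trigrear',233,311,.12),('handle front',233,352,.125),('handlerear',233,384,.125),('handle L',207,375,.125),('handle R',259,375,.125),('tabfront',233,394,.062),('railL',175,80,.04),('railR',291,80,.04)]:
    p=pt('wrist',(u/1.5+100,v/1.5),z,s); q=np.array(s['orientation']).T@(p-np.array(s['position'])); print(n,p.round(4),'tool',q.round(4))
E
```

```text
fjfront [0.6229 0.0273 0.102 ] tool [0.0814 0.0008 0.2694]
fjrear [0.6208 0.0096 0.102 ] tool [0.0636 0.0008 0.2694]
platefront [0.6261 0.0542 0.097 ] tool [0.1085 0.0008 0.2744]
platerear [0.625  0.0453 0.097 ] tool [0.0995 0.0008 0.2744]
trigfront? [ 0.6146 -0.0427  0.12  ] tool [0.0109 0.0007 0.2514]
trigrear [ 0.6133 -0.0541  0.12  ] tool [-0.0005  0.0007  0.2514]
handle front [ 0.6105 -0.0776  0.125 ] tool [-0.0242  0.0007  0.2464]
handlerear [ 0.6081 -0.098   0.125 ] tool [-0.0448  0.0007  0.2464]
handle L [ 0.5933 -0.0904  0.125 ] tool [-0.0389 -0.0149  0.2464]
handle R [ 0.6242 -0.094   0.125 ] tool [-0.0389  0.0163  0.2464]
tabfront [ 0.6035 -0.1369  0.062 ] tool [-0.084   0.0008  0.3094]
railL [0.5898 0.0961 0.04  ] tool [ 0.1459 -0.04    0.3314]
railR [0.6712 0.0864 0.04  ] tool [0.1458 0.0419 0.3313]
```

The heel sits on the bed against neither jaw. The trigger front (tool x +0.011), handle rear (−0.046) and tab front (−0.084) match the given spacings. Next I move over the trigger and handle, turn 90° and descend.

jog_arm --commands '[{"dp":[-0.027,0.001,0],"rotation":[0,0,0]},{"dp":[0,0,0],"rotation":[0,0,10.7]},{"dp":[0,0,0],"rotation":[0,0,10.7]},{"dp":[0,0,0],"rotation":[0,0,10.7]},{"dp":[0,0,0],"rotation":[0,0,10.7]},{"dp":[0,0,0],"rotation":[0,0,10.7]},{"dp":[0,0,0],"rotation":[0,0,10.7]},{"dp":[0,0,0],"rotation":[0,0,10.7]}]'

```text
clock: 10.45
position: [0.6109, -0.0806, 0.3715]
orientation: [[0.99, 0.139, -0.002], [0.139, -0.99, 0.0], [-0.002, -0.0, -1.0]]
force: [0.4, 0.2, 0.0]
grip_width: 1.0
gripper_force: 0.0
```

jog_arm --commands '[{"dp":[0,0,0],"rotation":[0,0,10.1]},{"dp":[0,0,0.01],"rotation":[0,0,5]},{"dp":[0,0,0.02],"rotation":[0,0,0]},{"dp":[0,0,0],"rotation":[0,0,0]},{"dp":[0,0,0],"rotation":[0,0,0]},{"dp":[0,0,0],"rotation":[0,0,0]},{"dp":[0,0,0],"rotation":[0,0,0]},{"dp":[0,0,0],"rotation":[0,0,0]}]'

```text
clock: 11.45
position: [0.6108, -0.0811, 0.3417]
orientation: [[0.993, -0.118, -0.001], [-0.118, -0.993, -0.0], [-0.001, 0.0, -1.0]]
force: [-0.5, 0.4, 0.6]
grip_width: 1.0
gripper_force: 0.0
```

jog_arm --commands '[{"dp":[0,-0.001,0.01],"rotation":[0,0,0]},{"dp":[0,0,0.018],"rotation":[0,0,0]},{"dp":[0,0,0.018],"rotation":[0,0,0]},{"dp":[0,0,0.01],"rotation":[0,0,0]},{"dp":[0,0,0.002],"rotation":[0,0,0]},{"dp":[0,0,0],"rotation":[0,0,0]},{"dp":[0,0,0],"rotation":[0,0,0]},{"dp":[0,0,0],"rotation":[0,0,0]}]'

```text
clock: 12.45
position: [0.6109, -0.0801, 0.2839]
orientation: [[0.993, -0.118, -0.001], [-0.118, -0.993, -0.0], [-0.001, 0.0, -1.0]]
force: [-0.2, 0.7, 0.1]
grip_width: 0.999
gripper_force: 0.0
```

jog_arm --commands '[{"dp":[0,0,0],"rotation":[0,0,0]},{"dp":[0,0,0],"rotation":[0,0,0]},{"dp":[0,0,0],"rotation":[0,0,0]},{"dp":[0,0,0],"rotation":[0,0,0]},{"dp":[0,0,0],"rotation":[0,0,0]},{"dp":[0,0,0],"rotation":[0,0,0]},{"dp":[0,0,0],"rotation":[0,0,0]},{"dp":[0,0,0],"rotation":[0,0,0]}]' --fingers 0.036 --grip_force 30

```text
clock: 13.45
position: [0.6107, -0.0811, 0.2833]
orientation: [[0.993, -0.119, -0.002], [-0.119, -0.993, -0.002], [-0.002, 0.002, -1.0]]
force: [1.4, -3.4, -2.6]
grip_width: 0.405
gripper_force: 30.0
```

```bash
python3 - <<'E'
from h import *
s=r.observe();print(s['clock'],s['position'],s['grip_width'],s['force'])
snap('scene','sc4');snap('side','s4')
b=cv2.resize(cv2.imread('pics/sc4.png')[155:255,160:300],None,fx=4,fy=4,interpolation=cv2.INTER_CUBIC)
cv2.imwrite('pics/c4.png',b)
for f in ('sc3','sc4'):
    im=np.ascontiguousarray(cv2.imread(f'pics/{f}.png')[:,:,::-1])
    for c in blobs(im,[(0,4),(174,180)],130,amin=20)[:6]: print(f,cv2.contourArea(c),cv2.boundingRect(c),cv2.minAreaRect(c)[0])
E
```

```text
13.45 [ 0.61073606 -0.08108104  0.28334246] 0.40480637538445907 [ 1.3972751  -3.36112508 -2.58848228]
sc3 166.5 (180, 204, 13, 23) (186.25384521484375, 214.9307861328125)
sc3 108.0 (253, 204, 20, 11) (262.25, 208.75003051757812)
sc3 91.5 (247, 180, 8, 23) (250.53553771972656, 190.99746704101562)
sc3 43.5 (152, 297, 6, 23) (154.72056579589844, 307.8676452636719)
sc4 185.5 (186, 202, 14, 23) (192.95947265625, 212.7567596435547)
sc4 112.0 (253, 178, 9, 24) (258.1577453613281, 189.43959045410156)
sc4 106.0 (253, 204, 20, 11) (262.25, 208.75003051757812)
sc4 44.5 (152, 297, 6, 22) (153.688232421875, 307.3470764160156)
```

View pics/c4.png

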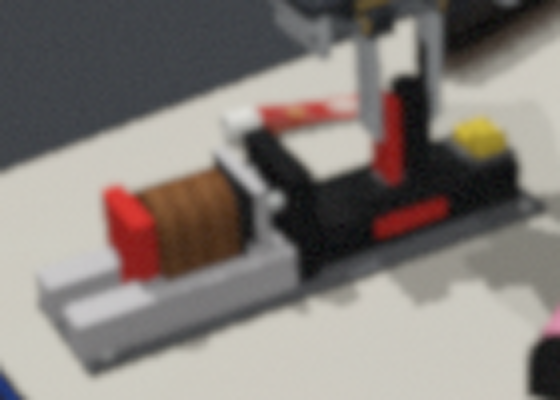

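At a grip width of 38 mm the trigger is fully squeezed and the bar jaw has moved up beside the heel. I let it out and squeeze once more. By the measured starting gap of about 95 mm, even a full squeeze stays under 11 mm of press.

jog_arm --commands '[{"dp":[0,0,0],"rotation":[0,0,0]},{"dp":[0,0,0],"rotation":[0,0,0]},{"dp":[0,0,0],"rotation":[0,0,0]},{"dp":[0,0,0],"rotation":[0,0,0]},{"dp":[0,0,0],"rotation":[0,0,0]},{"dp":[0,0,0],"rotation":[0,0,0]},{"dp":[0,0,0],"rotation":[0,0,0]},{"dp":[0,0,0],"rotation":[0,0,0]}]' --fingers 0.094

```text
clock: 14.55
position: [0.6107, -0.0803, 0.2835]
orientation: [[0.993, -0.119, -0.002], [-0.119, -0.993, -0.0], [-0.002, 0.001, -1.0]]
force: [-0.4, 0.2, -0.4]
grip_width: 1.001
gripper_force: 0.0
```

```bash
python3 - <<'E'
from h import *
s,_=snap('wrist','w5');print(s['clock'],s['position'],s['grip_width']);snap('scene','sc5')
im=np.ascontiguousarray(cv2.imread('pics/sc5.png')[:,:,::-1])
for c in blobs(im,[(0,4),(174,180)],130,amin=20)[:3]: print(cv2.contourArea(c),cv2.boundingRect(c),cv2.minAreaRect(c)[0])
E
```

```text
14.55 [ 0.61073696 -0.08031349  0.28347913] 1.000739199618399
190.5 (186, 202, 14, 23) (192.6199951171875, 212.83998107910156)
106.0 (253, 204, 20, 11) (262.25, 208.75003051757812)
86.5 (248, 180, 7, 24) (250.05801391601562, 191.4931640625)
```

View pics/w5.png

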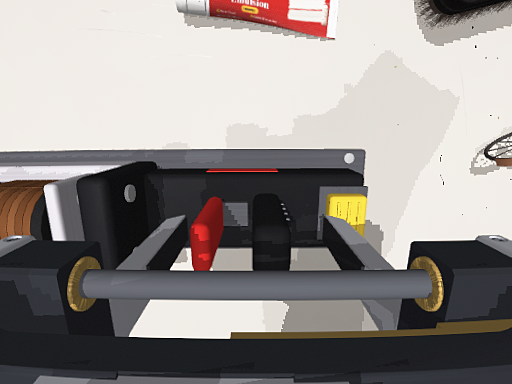

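The wrist view shows the white press plate at columns 47–75 and the fixed jaw at column 80, so it can serve as a press gauge from here. Now the second squeeze.

jog_arm --commands '[{"dp":[0,0,0],"rotation":[0,0,0]},{"dp":[0,0,0],"rotation":[0,0,0]},{"dp":[0,0,0],"rotation":[0,0,0]},{"dp":[0,0,0],"rotation":[0,0,0]},{"dp":[0,0,0],"rotation":[0,0,0]},{"dp":[0,0,0],"rotation":[0,0,0]},{"dp":[0,0,0],"rotation":[0,0,0]},{"dp":[0,0,0],"rotation":[0,0,0]}]' --fingers 0.036

```text
clock: 15.65
position: [0.6107, -0.0811, 0.2832]
orientation: [[0.993, -0.119, -0.002], [-0.119, -0.993, -0.002], [-0.002, 0.002, -1.0]]
force: [1.1, -3.7, -6.6]
grip_width: 0.406
gripper_force: 30.0
```

jog_arm --commands '[{"dp":[0,0,0],"rotation":[0,0,0]},{"dp":[0,0,0],"rotation":[0,0,0]},{"dp":[0,0,0],"rotation":[0,0,0]},{"dp":[0,0,0],"rotation":[0,0,0]},{"dp":[0,0,0],"rotation":[0,0,0]},{"dp":[0,0,0],"rotation":[0,0,0]},{"dp":[0,0,0],"rotation":[0,0,0]},{"dp":[0,0,0],"rotation":[0,0,0]}]' --fingers 0.094

```text
clock: 16.65
position: [0.6108, -0.0803, 0.2835]
orientation: [[0.993, -0.119, -0.002], [-0.119, -0.993, -0.001], [-0.002, 0.001, -1.0]]
force: [-0.1, -0.2, -0.6]
grip_width: 1.0
gripper_force: 0.0
```

```bash
cat > g.py <<'E'
from h import *
import sys
s,_=snap('wrist',sys.argv[1]);print(s['clock'],s['position'],s['grip_width']);snap('scene','sc'+sys.argv[1])
im=np.ascontiguousarray(cv2.imread(f'pics/sc{sys.argv[1]}.png')[:,:,::-1])
for c in blobs(im,[(0,4),(174,180)],130,amin=20)[:3]: print(cv2.contourArea(c),cv2.boundingRect(c),cv2.minAreaRect(c)[0])
for f in ('w5',sys.argv[1]):
    g=cv2.imread(f'pics/{f}.png',0)
    for v in (190,205,220): print(f,v,g[v-1:v+2,20:104:2].mean(0).astype(int).tolist())
E
python3 g.py w6
```

```text
16.65 [ 0.61075116 -0.08029805  0.28346908] 1.0002893991272153
187.5 (192, 200, 14, 23) (198.32432556152344, 210.94595336914062)
108.0 (253, 203, 20, 12) (262.25, 208.75003051757812)
85.5 (248, 180, 7, 24) (251.0, 191.5)
w5 190 [61, 55, 59, 64, 71, 62, 60, 56, 55, 55, 57, 44, 245, 237, 240, 240, 234, 199, 152, 106, 90, 90, 91, 89, 92, 91, 91, 90, 89, 30, 35, 38, 39, 40, 41, 43, 44, 46, 47, 48, 45, 38]
w5 205 [83, 82, 81, 64, 91, 89, 88, 58, 36, 37, 36, 36, 30, 130, 237, 239, 240, 241, 218, 169, 119, 90, 89, 91, 89, 91, 91, 91, 91, 92, 25, 35, 37, 38, 39, 41, 43, 44, 46, 46, 46, 43]
w5 220 [92, 53, 100, 100, 99, 60, 41, 42, 41, 41, 42, 15, 16, 15, 36, 241, 237, 240, 239, 230, 192, 134, 87, 90, 91, 90, 90, 91, 90, 91, 91, 23, 35, 37, 39, 40, 41, 43, 43, 45, 44, 45]
w6 190 [66, 71, 65, 59, 58, 55, 55, 60, 62, 58, 60, 73, 72, 63, 61, 57, 57, 51, 75, 241, 238, 240, 242, 225, 184, 136, 91, 90, 90, 29, 35, 38, 40, 40, 40, 43, 45, 46, 47, 49, 45, 37]
w6 205 [68, 91, 88, 88, 90, 103, 101, 102, 74, 83, 81, 80, 77, 90, 88, 90, 37, 38, 37, 16, 232, 238, 240, 241, 235, 199, 146, 93, 90, 90, 26, 36, 37, 38, 40, 41, 43, 44, 46, 47, 47, 44]
w6 220 [99, 98, 73, 114, 113, 113, 67, 93, 92, 93, 72, 101, 100, 101, 49, 41, 42, 41, 40, 41, 4, 222, 238, 239, 240, 239, 216, 160, 108, 90, 93, 22, 34, 37, 38, 40, 41, 43, 44, 45, 45, 44]
```

```bash
python3 - <<'E'
from h import *
s=r.observe();R=np.array(s['orientation'])
for v,a,b in ((190,43.5,57.3),(205,46.2,59.6),(220,49.5,61.2)):
    A,B=[R.T@(pt('wrist',(u,v),.097,s)-s['position']) for u in (a,b)]
    print(A.round(4),B.round(4),'move mm',(B-A)[1]*1e3)
fj=R.T@(pt('wrist',(78,190),.102,s)-s['position']);print(fj.round(4))
E
```

```text
[ 0.0302 -0.1365  0.1863] [ 0.0301 -0.1269  0.1863] move mm 9.54420891089991
[ 0.0201 -0.1364  0.1863] [ 0.0201 -0.1271  0.1863] move mm 9.376251603237101
[ 0.0098 -0.136   0.1864] [ 0.0098 -0.1277  0.1864] move mm 8.289040941608928
[ 0.0312 -0.1095  0.1813]
```

The press face has sunk about 9 mm, which is within the band, and the trigger is let out. I rise clear, close the fingers and wait while checking the tab's position.

jog_arm --commands '[{"dp":[0,0,-0.01],"rotation":[0,0,0]},{"dp":[0,0,-0.02],"rotation":[0,0,0]},{"dp":[0,0,-0.025],"rotation":[0,0,0]},{"dp":[0,0,-0.02],"rotation":[0,0,0]},{"dp":[0,0,-0.01],"rotation":[0,0,0]},{"dp":[0,0,0],"rotation":[0,0,0]},{"dp":[0,0,0],"rotation":[0,0,0]},{"dp":[0,0,0],"rotation":[0,0,0]}]'

```text
clock: 17.75
position: [0.6107, -0.0799, 0.3677]
orientation: [[0.993, -0.118, -0.003], [-0.118, -0.993, -0.0], [-0.003, 0.0, -1.0]]
force: [0.1, -0.7, 0.7]
grip_width: 1.003
gripper_force: 0.0
```

jog_arm --commands '[{"dp":[0,0,0],"rotation":[0,0,0]},{"dp":[0,0,0],"rotation":[0,0,0]},{"dp":[0,0,0],"rotation":[0,0,0]},{"dp":[0,0,0],"rotation":[0,0,0]},{"dp":[0,0,0],"rotation":[0,0,0]},{"dp":[0,0,0],"rotation":[0,0,0]},{"dp":[0,0,0],"rotation":[0,0,0]},{"dp":[0,0,0],"rotation":[0,0,0]}]' --fingers 0.0

```text
clock: 18.75
position: [0.611, -0.08, 0.3684]
orientation: [[0.993, -0.118, -0.002], [-0.118, -0.993, -0.0], [-0.002, 0.0, -1.0]]
force: [-0.2, 0.3, 0.5]
grip_width: 0.188
gripper_force: 0.0
```

```bash
python3 - <<'E'
from h import *
s,im=snap('wrist','w7');R=np.array(s['orientation']);print(s['clock'],s['position'],s['grip_width'])
for c in blobs(im,[(22,32)],130,amin=60)[:3]:
    x,y,w,h=cv2.boundingRect(c)
    print(x,y,w,h,[(R.T@(pt('wrist',q,.062,s)-s['position'])).round(4) for q in ((x,y+h/2),(x+w,y+h/2),(x+w/2,y),(x+w/2,y+h))])
g=cv2.imread('pics/w7.png',0)
for v in (170,185): print(g[v-1:v+2,40:140:3].mean(0).astype(int).tolist())
E
```

```text
18.75 [ 0.61096583 -0.08004523  0.36844251] 0.18845387462505542
307 176 29 34 [array([0.0004, 0.0564, 0.3065]), array([0.0004, 0.088 , 0.3065]), array([0.019 , 0.0712, 0.3064]), array([-0.0188,  0.0733,  0.3065])]
[236, 240, 204, 168, 120, 74, 47, 51, 49, 47, 57, 58, 61, 57, 51, 56, 53, 65, 61, 53, 54, 52, 57, 60, 59, 51, 34, 239, 241, 193, 83, 91, 35, 43]
[104, 112, 115, 117, 100, 27, 94, 73, 105, 83, 85, 79, 91, 92, 104, 82, 84, 96, 91, 108, 106, 85, 83, 94, 88, 38, 37, 201, 238, 242, 132, 89, 55, 41]
```

The tab is centred at tool (0, 0.072), and its measured 32 x 38 mm matches the given size. The hands-off time has passed, so I move over the tab.

jog_arm --commands '[{"dp":[0,0.01,0],"rotation":[0,0,0]},{"dp":[0,0.022,0],"rotation":[0,0,0]},{"dp":[0,0.022,0],"rotation":[0,0,0]},{"dp":[0,0.018,0],"rotation":[0,0,0]},{"dp":[0,0,0.025],"rotation":[0,0,0]},{"dp":[0,0,0.03],"rotation":[0,0,0]},{"dp":[0,0,0.025],"rotation":[0,0,0]},{"dp":[0,0,0.02],"rotation":[0,0,0]}]'

```text
clock: 19.8
position: [0.6021, -0.152, 0.2674]
orientation: [[0.993, -0.119, -0.002], [-0.119, -0.993, -0.0], [-0.002, 0.0, -1.0]]
force: [-0.0, 0.2, 0.3]
grip_width: 0.003
gripper_force: 0.0
```

jog_arm --commands '[{"dp":[0,0,0.008],"rotation":[0,0,0]},{"dp":[0,0,0.004],"rotation":[0,0,0]},{"dp":[0,0,0.003],"rotation":[0,0,0]},{"dp":[0,0,0],"rotation":[0,0,0]},{"dp":[0,0,0],"rotation":[0,0,0]},{"dp":[0,0,0],"rotation":[0,0,0]},{"dp":[0,0,0],"rotation":[0,0,0]},{"dp":[0,0,0],"rotation":[0,0,0]}]'

```text
clock: 20.8
position: [0.6021, -0.1517, 0.2535]
orientation: [[0.993, -0.119, -0.002], [-0.119, -0.993, -0.0], [-0.002, 0.001, -1.0]]
force: [-3.9, -0.4, 4.4]
grip_width: 0.006
gripper_force: 2.5
```

```bash
python3 g.py w8|head -4; python3 -c "
from h import *
print(r.observe()['force'])"
```

```text
20.8 [ 0.60213115 -0.15174486  0.25353344] 0.005937847788519403
162.5 (174, 206, 13, 23) (180.48077392578125, 216.9038543701172)
106.5 (253, 204, 20, 11) (262.3000183105469, 208.90000915527344)
92.0 (247, 180, 8, 23) (250.53553771972656, 190.99746704101562)
[-4.88483285 -0.0602166   5.71180347]
```

The bar jaw sprang back past its start position, by about 6 px or 17 mm, so it is fully open. I lift off, then check the heel.

jog_arm --commands '[{"dp":[0,0,0],"rotation":[0,0,0]},{"dp":[0,0,-0.01],"rotation":[0,0,0]},{"dp":[0,0,-0.025],"rotation":[0,0,0]},{"dp":[0,0,-0.035],"rotation":[0,0,0]},{"dp":[0,0,-0.035],"rotation":[0,0,0]},{"dp":[0,0,-0.02],"rotation":[0,0,0]},{"dp":[0,0,0],"rotation":[0,0,0]},{"dp":[0,0,0],"rotation":[0,0,0]}]'

```text
clock: 21.9
position: [0.6026, -0.1511, 0.3778]
orientation: [[0.993, -0.118, -0.002], [-0.118, -0.993, 0.0], [-0.002, 0.0, -1.0]]
force: [-0.1, 0.7, -0.1]
grip_width: 0.006
gripper_force: 0.0
```

```bash
python3 - <<'E'
from h import *
s,_=snap('wrist','w9');snap('scene','sc9');snap('side','s9');print(s['clock'],s['position'],s['force'])
b=cv2.resize(cv2.imread('pics/sc9.png')[155:255,160:300],(420,300),interpolation=cv2.INTER_CUBIC)
c=cv2.resize(cv2.imread('pics/s9.png')[130:250,200:350],(375,300),interpolation=cv2.INTER_CUBIC)
o=np.zeros((600,795,3),np.uint8);o[:300,:420]=b;o[:300,420:]=c
w=cv2.imread('pics/w9.png')[60:300];o[300:540,:512]=w
cv2.imwrite('pics/c9.png',o)
im=np.ascontiguousarray(cv2.imread('pics/sc9.png')[:,:,::-1])
for q in blobs(im,[(0,4),(174,180)],130,amin=20)[:3]: print(cv2.boundingRect(q),cv2.minAreaRect(q)[0])
E
```

```text
21.9 [ 0.60259188 -0.15111135  0.37776199] [-0.07220156  0.67580714 -0.14189934]
(174, 206, 13, 23) (180.48077392578125, 216.9038543701172)
(253, 204, 20, 11) (262.3000183105469, 208.90003967285156)
(247, 180, 8, 23) (250.01364135742188, 191.11602783203125)
```

View pics/c9.png

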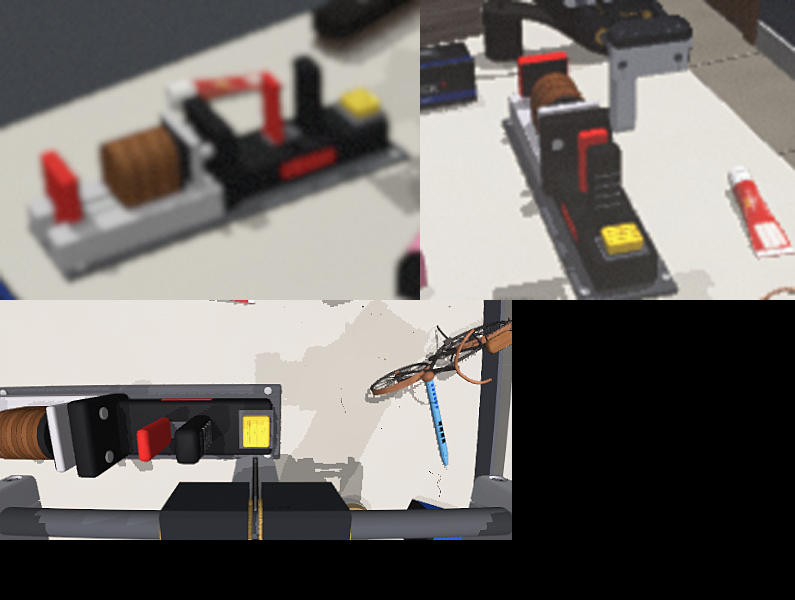

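The jaws are fully open with the bar jaw at (60,185) in the scene crop. The heel lies flat on the bed at (142,165), the trigger and tab are back at rest, and the robot is clear of everything, so I hand in.

```bash
python3 -c "
from station import close_job
print(close_job())"
```

```text
the job is handed in; nothing more can be done
None
```

I handed the job in at about 22 s. By camera measurement the heel was pressed about 9 mm and held with hands off for about 3 s. The jaws then sprang fully open, with the heel lying flat and free on the bed; the hand-in returned no verdict.

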